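# Load a tee coupon under the spring earth clip

### The arm

A 6-joint arm with a two-finger parallel gripper is mounted at the origin on the work surface. World frame = base frame: x ahead of the robot, y to its left, z up, the work surface at z = 0. Lengths are in mm, angles in degrees, forces in N, time in s.
With the tool pointing down it reaches from about 300 to 850 mm from the base axis. Payload 4.2 kg.
Tool frame: the origin (TCP) lies on the centre line of the jaws, within the pads' length; the fingertips stand env.nose_length ahead of it and the grasp point (between the pads) lies 2 mm behind it (env.nose_length is the distance from the TCP to the fingertips, in mm); z points along the fingers, y is the direction in which the jaws open and shut (so a half turn about z gives the same grasp; the last joint's range is limited). The gripper opens to 91 mm and grips with 3 to 60 N. Pads are 32 mm wide; open, the fingers measure 118 mm over their backs; the gripper's body (76 mm by 178 mm) begins 60 mm behind the grasp point.
Start: joints at [74.656, 18.312, 89.639, -0, 72.044, -1.146], TCP at [141.032, 557.451, 230.976] pointing down, gripper open.
Joint ranges: [-177.97, 177.97], [-48.28, 115.42], [12.27, 149.76], [-77.06, 257.06], [2.81, 150.46], [-146.56, 146.56]. Speed limits (degrees/s): [147.25, 147.25, 180, 180, 180, 180].

### API

Orientations are given as [roll, pitch, yaw] about the fixed x, y, z axes, in that order (R = Rz(yaw) Ry(pitch) Rx(roll)).
In Python, from workcell import env gives the robot as it stands. The module is installed in compiled form; this text tells all that it offers.
- The arm moves only by the tool jog_arm, never from a script. Its argument "deltas" is a list that holds one entry, the list of rows, each a list of 5 numbers: the shift along the tool's x, y, z in m, then the turn about the tool's z in degrees, then the finger opening in m, from 0 to 0.0912. A call has 1 to 20 rows; each row is the pose to reach, as a shift and turn from the pose commanded when the call began, along the tool's axes at that moment; what a row does not reach only later rows make up. A row lasts 1/12 s, in which the tool goes at most 41.7 mm and 7.16 degrees, less where a joint would pass 70% of its speed; a pose out of reach is approached as far as the arm can. A call with a gripper value outside its range is refused whole. The fingers move at their own pace and stop on an object; "grip_force" is the grip in N (left out, the last holds). Time passes only in rows, so rows that repeat a pose let the fingers close. It gives the time, the measured TCP pose, the force and the opening at its end, in the units of the state.
- env.state(): the state, without advancing time (a new reading comes with each control period).
- env.grab_frame(name): name is "scene" or "top"; returns the picture (400x640x3 uint8, red, green, blue); there is no depth.
- env.camera_params(name): a dict with "fx", "fy", "cx", "cy" (pixels), "k1" (the pictures are not rectified: a ray, as slopes to the right and down, at radius r is drawn at 1 + k1 r^2 times it, then the intrinsics apply), "xyz" and "orientation" of the camera in the world. Camera axes: x right, y down, z forward; pixel columns grow to the right and rows downward; lengths in mm; the calibration is good to about 2 mm. A picture is of the moment at which its call begins. camera_params takes no time and is no camera call.
- env.job_done(): hands the job in, once; it reports no verdict.
Trained networks look in the newest picture that a camera, given by its name, has taken for a name from the list of things; names that differ only in an ending like _2 or _b are one class to them, and where a whole thing is asked for, a point or a joint stands for the part that bears it (a point fixed in the world has none). Each returns a list of dicts, best first, with "conf" (0 to 1); they miss things now and then, are a little off and sometimes report something else, mostly with a low value. They report only what shows in the picture. A call takes as long as a camera call. They do not tell look-alikes from the thing itself.
- env.look_for(camera, label): "xyz" ([x, y, z] in mm, in world coordinates, good to about 4 mm: the middle of the surface that is visible of it).
The state is a dict: "time_s": time; "qpos": joint angles; "qvel": joint speeds; "effort": joint torques, N m; "ee_pos": TCP position; "ee_rot": TCP orientation; "force": force on the tool from outside, world axes, zero at the start; "torque": the same for the moment, N m; "gripper_width": finger opening in mm.
Only numpy, scipy, OpenCV 4.12 (cv2) and the standard library are available. Lean on these libraries where they do the work, as an engineer would, in place of code of your own. Each camera call takes 0.05 s, during which the arm holds its last target.

### The job

Load the tacked tee coupon in the welding jig: with one fingertip press the red bar of the spring earth clip down and keep it down so that its copper shoe lifts, and with the other fingertip push the coupon by its upright web along the channel, under the shoe, until it is fully home against the end stop. Only then let the bar up so that the shoe closes on the coupon. Push the coupon only: do not pick it up, tip it or lift it out of the channel, and leave everything else on the bench where it is.

Things in the scene. Friction and masses are not known exactly. Their poses are not given: they have to be found in the camera images.
- jig: welding jig, fixed to the bench; place and yaw differ each time. Origin on the bench under the channel. Axes: x along the channel, the push direction, to the dark steel end stop; y across, to the red bar; z up. Aluminium plate 230 (x) by 165 mm (y -55 to 110). Copper channel floor 24 mm above the bench, between steel rails 53 mm apart that rise 5 mm above it (x -112 to 75 mm). All else but the clip is under 41 mm
- seat (a point): centre of the channel floor where the coupon's origin lies when home: jig x = +35, y = 0, 24 mm above the bench; axes as the jig's. The end stop's face is 40 mm further along x, rising 14 mm above the channel floor
- coupon: tacked tee coupon, bright steel, about 0.27 kg: flat flange 80 (x) by 50 (y) by 6 mm with an upright web across its middle (x -3 to +3 mm, 50 mm wide, top 42 mm above the underside). Origin: centre of the underside; x along the channel. Starts straight on the channel floor between the rails, 35 to 75 mm short of home, its front edge short of the shoe. Slides at 1 to 4 N
- clip_angle (a joint): angle of the spring clip about its hinge line, which runs along jig x at jig y = 40 mm, 37 mm above the bench. 0: shut and empty, shoe 1.5 mm above the channel floor, in the coupon's way. Grows as the red bar is pressed, to 0.55. The shoe clears the flange above 0.16, by 3.5 mm at 0.28. Closed on the coupon with the bar free: about 0.16. Spring 0.1 N m at 0 plus 0.4 N m per rad
- bar_top (a point): centre of the red press bar's top face, moving with it. Shut: 92 mm behind the stop's face (jig x = -23), jig y = 69, 48 mm above the bench, sloping up away from the channel by 0.28 rad. Level at clip angle 0.28. A fingertip whose end is 34 to 38 mm above the bench here (10 to 14 above the channel floor) holds the shoe well clear; it takes 6 to 15 N
- earth_clip: the spring earth clip on the jig. Origin on its hinge line, axes as the jig's when shut. Its red press bar is a plate 118 mm along jig x (-82 to 36 mm) by 50 mm, 3 mm thick, near edge 5 mm outboard of the hinge line; long enough for a fingertip to slide along it while holding it down
- shoe (a point): the clip's copper shoe, a block 14 (x) by 10 by 22 mm on an arm that reaches from the hinge line over the channel. Origin: centre of its underside, shut at 25 mm in x and 7 mm in y from the seat, so it takes hold of the flange ahead of the web. The arm's top is 52 mm above the bench when shut, 70 mm fully open
- done_coupon: a finished tee coupon of the same shape and size as the coupon (flange 80 x 50 x 6 mm, web to 42 mm), but with brown weld beads along its corners; it lies loose on the bench beside the jig and is no part of the job; origin at the centre of its underside
- wire_brush: wire brush lying on the bench near the jig, wooden handle, 190 mm long, 42 mm wide, 20 mm high; origin at mid length on the underside; leave it alone
- magnet_square: red flat welding magnet (triangle frame, 90 x 90 x 20 mm) lying on the bench past the jig's end stop; leave it alone
- electrode_box: flat white box of tungsten rods, 178 x 40 x 17 mm, lying on the bench near the jig on the press bar's side; leave it alone
- gas_cup: small pink ceramic torch cup, 26 mm across, 40 mm high, standing on the bench near the jig; leave it alone
- spray_can: yellow spray can with a red cap, 66 mm across, 190 mm high, standing at the left of the bench; leave it alone
- chip_hammer: chipping hammer with an orange handle, 250 mm long, lying at the right of the bench; leave it alone
There are look-alikes about, which are no part of the job. What is shaped like the coupon but green or pink is not meant.

How it is judged:
By the outcome, as a careful person would: the job done as asked, in the order asked, and still so for the second after the job is handed in, with the robot touching nothing.
It also fails if it takes over 38 s, if anything falls off the work surface, if the arm or the gripper's body presses on something with over 40 N, if the wrist force passes 120 N, or if a joint passes its speed limit or range.

## Working session

There is one attempt and no reset: what is moved stays moved. The work goes in short steps, Python scripts to look and compute and a tool call to move; the robot and the scene stay as the last step left them, time stands still between calls to the robot, and variables do not carry over. Pictures are saved under pics/ and viewed, and the job is handed in when it is done.

Besides the shell and the picture viewer there is one more tool, called as name(argument=value, ...), one argument or row to a line, values as JSON. jog_arm: Moves the arm, as the interface text tells. Its arguments: {"type":"object","properties":{"deltas":{"type":"array"},"grip_force":{"type":"number"}},"required":["deltas"]}

```bash
mkdir -p pics; ls; python3 - <<'E'
from workcell import env
import cv2
print(env.state()); print(env.nose_length)
for n in("scene","top"):
    f=env.grab_frame(n); cv2.imwrite(f"pics/{n}0.png",f[:,:,::-1]); print(env.camera_params(n))
    for l in("jig","coupon","done_coupon","bar_top","shoe","earth_clip"):
        print(n,l,[(round(d["conf"],2),[round(v) for v in d["xyz"]]) for d in env.look_for(n,l)])
E
```

```text
pics
{'time_s': 0.0, 'qpos': array([ 7.46580089e+01,  1.83519735e+01,  8.97085494e+01, -6.70906634e-04,
        7.20428980e+01, -1.14517436e+00]), 'qvel': array([-0.17252163,  0.03329839, -0.01851139, -0.07735635, -0.04110306,
        0.01497576]), 'effort': array([ 9.15142900e-04, -4.12461913e+01, -2.31974047e+01,  7.27576646e-02,
        4.56646609e-02, -1.37005045e-04]), 'ee_pos': array([140.88708748, 556.96922037, 230.10239842]), 'ee_rot': array([-1.79896587e+02, -1.42921826e-03,  1.65803389e+02]), 'force': array([-0.46779761, -0.23702078, -0.05569669]), 'torque': array([ 0.03538735, -0.06319801, -0.00421683]), 'gripper_width': 91.21219615300285}
17.0
{'fx': 427.24880557622845, 'fy': 427.24880557622845, 'cx': 319.760080541731, 'cy': 196.93509426760065, 'k1': -0.0029592442731680053, 'xyz': array([1138.26338622,  717.61854028,  835.38983781]), 'orientation': array([-129.58513654,   -1.2756436 ,  143.95098353])}
scene jig [(0.61, [582, -15, 16]), (0.36, [555, -15, 45])]
scene coupon [(0.73, [496, -284, 9]), (0.72, [354, -90, 10]), (0.56, [530, -66, 33])]
scene done_coupon [(0.93, [661, -194, 5])]
scene bar_top [(0.7, [552, -18, 45])]
scene shoe []
scene earth_clip [(0.71, [626, -465, 19]), (0.67, [552, -15, 46])]
{'fx': 368.3876798262786, 'fy': 368.3876798262786, 'cx': 329.97989654130794, 'cy': 200.97200424708697, 'k1': -0.06220743475670527, 'xyz': array([ 357.87271219,   -5.26499569, 1071.57608603]), 'orientation': array([-166.85902766,    0.40405586,  -95.85341539])}
top jig [(0.97, [561, -32, 21])]
top coupon [(0.75, [350, -94, 7]), (0.72, [518, -68, 29]), (0.63, [485, -286, 10]), (0.25, [521, -169, 18]), (0.2, [599, 442, 157])]
top done_coupon [(0.64, [645, -197, 7])]
top bar_top [(0.88, [539, -9, 49])]
top shoe [(0.93, [540, -10, 46])]
top earth_clip [(0.75, [536, -8, 46])]
```

View pics/scene0.png

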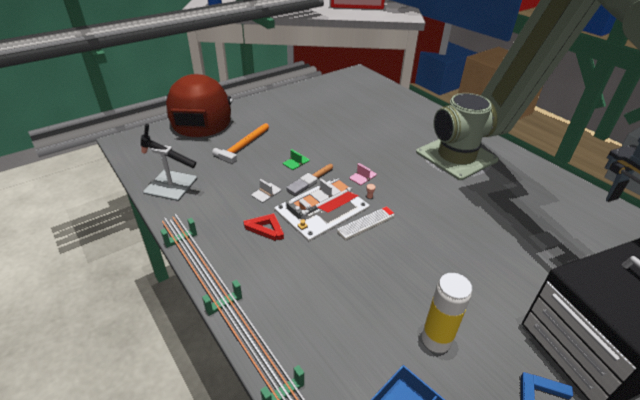

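View pics/top0.png

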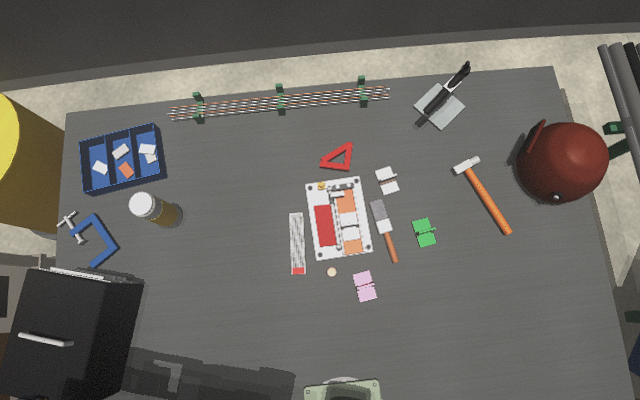

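```bash
python3 - <<'E'
import cv2
f=cv2.imread("pics/scene0.png")[120:320,180:460]
cv2.imwrite("pics/s0c.png",cv2.resize(f,(784,560),interpolation=cv2.INTER_CUBIC))
f=cv2.imread("pics/top0.png")[60:220,250:450]
cv2.imwrite("pics/t0c.png",cv2.resize(f,(750,600),interpolation=cv2.INTER_CUBIC))
E
```

```text
(no output)
```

View pics/s0c.png

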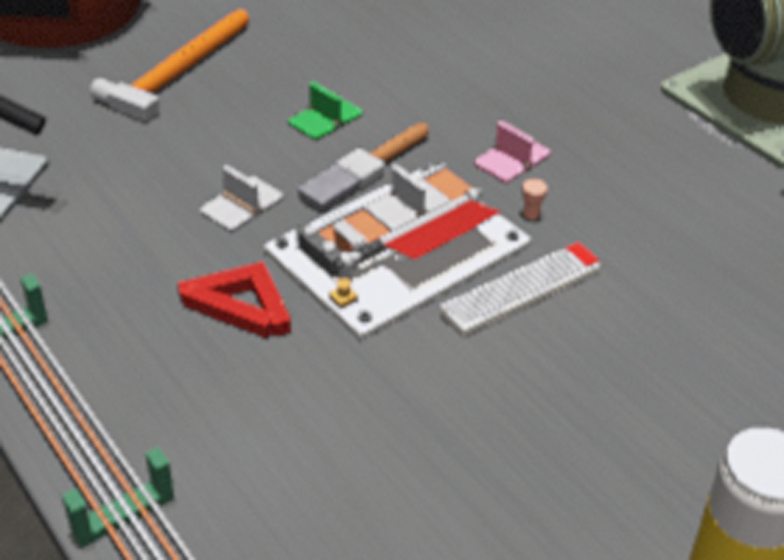

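View pics/t0c.png

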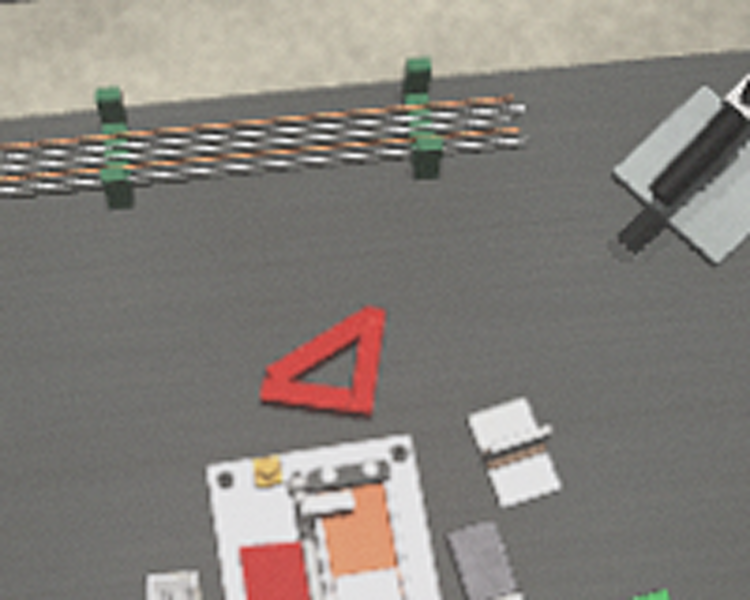

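The scene view shows the jig at about (320,205), the coupon on its channel at (325,187) and the red bar at (338,202). The done coupon is at (265,190), with green and pink look-alikes nearby. In the top view the jig is centred at (339,218). I'll zoom in to fit its pose.

```bash
python3 - <<'E'
import cv2
f=cv2.imread("pics/scene0.png")[170:245,265:375]
cv2.imwrite("pics/s0d.png",cv2.resize(f,None,fx=7,fy=7,interpolation=cv2.INTER_CUBIC))
f=cv2.imread("pics/top0.png")[170:266,280:400]
cv2.imwrite("pics/t0d.png",cv2.resize(f,None,fx=6,fy=6,interpolation=cv2.INTER_CUBIC))
E
```

```text
(no output)
```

View pics/s0d.png

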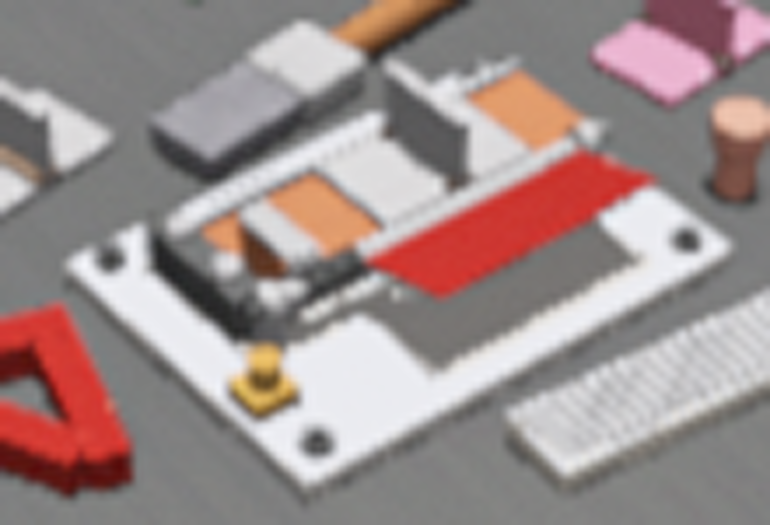

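View pics/t0d.png

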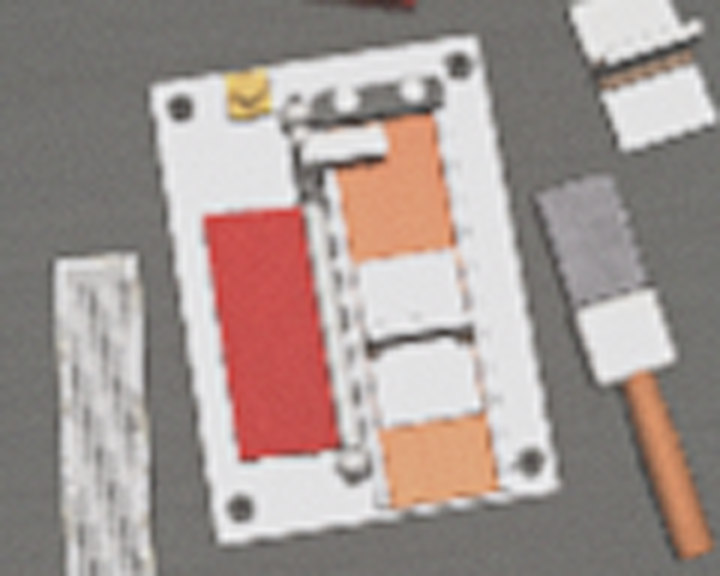

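```bash
cat > h.py <<'E'
import numpy as np
from scipy.spatial.transform import Rotation as R
from scipy.optimize import least_squares
def proj(c,P):
    Rm=R.from_euler('xyz',c['orientation'],degrees=True).as_matrix()
    q=(np.atleast_2d(P)-c['xyz'])@Rm
    s=q[:,:2]/q[:,2:]; s=s*(1+c['k1']*(s**2).sum(1,keepdims=True))
    return s*[c['fx'],c['fy']]+[c['cx'],c['cy']]
E
cat > fit.py <<'E'
from h import *
from workcell import env
T=lambda u,v:((u+.5)/6-.5+280,(v+.5)/6-.5+170)
S=lambda u,v:((u+.5)/7-.5+265,(v+.5)/7-.5+170)
# (cam, jig pt, px) ; z None=plate ; 'c' prefix = coupon x
top=[((115,110,None),(152,87)),((115,-55,None),(477,36)),((36,93,55),(205,215)),((36,45,41),(302,207)),((-82,45,41),(340,450)),((-82,93,55),(240,460)),
 (('c',40,25,30),(355,262)),(('c',40,-25,30),(455,250)),(('c',-40,-25,30),(490,416)),(('c',-40,25,30),(384,427))]
sc=[((115,-55,None),(68,265)),((115,110,None),(310,482)),((-115,110,None),(732,243)),((-82,45,41),(583,152)),((-82,93,55),(655,180)),((36,93,55),(440,297)),((36,45,41),(366,262)),
 (('c',3,-25,66),(388,62)),(('c',3,25,66),(465,130)),(('c',40,-25,30),(318,172)),]
ct,cs=env.camera_params('top'),env.camera_params('scene')
def pts(L,p):
    o=[]
    for a,_ in L:
        if a[0]=='c': q=(p[4]+a[1],a[2],a[3])
        else: q=(a[0],a[1],p[3] if a[2] is None else a[2])
        c,s=np.cos(p[2]),np.sin(p[2])
        o.append((p[0]+c*q[0]-s*q[1],p[1]+s*q[0]+c*q[1],q[2]))
    return np.array(o)
def res(p,split=False):
    a=(proj(ct,pts(top,p))+p[5:7]-np.array([T(*b) for _,b in top]))
    b=(proj(cs,pts(sc,p))+p[7:9]-np.array([S(*b) for _,b in sc]))
    if split: return a,b
    return np.r_[a.ravel(),b.ravel(),p[5:]*1.0,(p[3]-12)*.05]
r=least_squares(res,[560,-30,0,12,-20,0,0,0,0],loss='soft_l1',f_scale=.5)
print(np.round(r.x,3),np.degrees(r.x[2]))
a,b=res(r.x,True);print(np.round(a,2).tolist());print(np.round(b,2).tolist())
E
python3 fit.py
```

```text
[ 5.56113e+02 -6.84500e+01  5.40000e-02  1.34200e+01 -3.45780e+01
  2.65000e-01  5.00000e-02  1.27000e-01  8.59000e-01] 3.1172544232381583
[[-0.29, -0.33], [0.0, -0.19], [-0.36, -0.02], [0.27, -0.21], [0.51, -0.08], [0.05, 0.41], [-0.02, 0.63], [0.42, -0.05], [-0.59, -0.44], [-0.31, 0.5]]
[[-0.12, -0.37], [-0.02, 0.2], [0.66, 0.56], [-0.35, -0.29], [0.77, 0.15], [0.27, -0.03], [-0.16, -0.19], [-0.23, 0.84], [-0.4, -0.65], [-0.08, -0.73]]
```

jog_arm(
  deltas=[
    [[-0.02, -0.02, 0, -5, 0.06], [-0.045, -0.045, 0, -10, 0.06], [-0.073, -0.073, 0, -17.3, 0.06], [-0.1, -0.1, 0, -17.3, 0.06], [-0.128, -0.128, 0, -17.3, 0.06], [-0.156, -0.156, 0, -17.3, 0.06], [-0.184, -0.184, 0, -17.3, 0.06], [-0.212, -0.212, 0, -17.3, 0.06], [-0.24, -0.24, 0, -17.3, 0.06], [-0.268, -0.268, 0, -17.3, 0.06], [-0.296, -0.296, 0, -17.3, 0.06], [-0.324, -0.324, 0, -17.3, 0.06], [-0.352, -0.352, 0, -17.3, 0.06], [-0.38, -0.38, 0, -17.3, 0.06], [-0.408, -0.408, 0, -17.3, 0.06], [-0.436, -0.436, 0, -17.3, 0.06], [-0.462, -0.462, 0, -17.3, 0.06], [-0.48, -0.48, 0, -17.3, 0.06], [-0.4878, -0.4878, 0, -17.3, 0.06], [-0.4878, -0.4878, 0, -17.3, 0.06]],
  ],
)

```text
time_s: 2.37
ee_pos: [495.2, -36.8, 230.7]
ee_rot: [-180.0, 0.0, -177.1]
force: [0.0, 0.0, -0.2]
gripper_width: 60.2
```

jog_arm(
  deltas=[
    [[0, 0, 0.02, 0, 0.06], [0, 0, 0.05, 0, 0.06], [0, 0, 0.08, 0, 0.06], [0, 0, 0.11, 0, 0.06], [0, 0, 0.13, 0, 0.06], [0, 0, 0.139, 0, 0.06], [0, 0, 0.139, 0, 0.06], [0, 0, 0.139, 0, 0.06]],
  ],
)

```text
time_s: 3.03
ee_pos: [494.4, -34.3, 92.6]
ee_rot: [180.0, 0.0, -176.8]
force: [1.2, 0.4, 0.2]
gripper_width: 59.9
```

```bash
python3 - <<'E'
from workcell import env
import cv2
s=env.state(); print(s['ee_pos'],s['ee_rot'],s['force'],s['qpos'])
from h import *
for n,b in(("scene",(130,245,255,385)),("top",(150,270,270,410))):
    f=env.grab_frame(n); g=f[b[0]:b[1],b[2]:b[3],::-1]
    cv2.imwrite(f"pics/{n}1.png",cv2.resize(g,None,fx=5,fy=5,interpolation=cv2.INTER_CUBIC))
E
```

```text
[494.44152973 -34.26390307  92.57056671] [ 1.79986438e+02  3.11714901e-02 -1.76841137e+02] [1.22946089 0.39523502 0.21906383] [-5.30528234e+00  1.90488734e+01  1.11161993e+02  2.35828797e-02
  4.97603004e+01 -9.84793790e+01]
```

View pics/scene1.png

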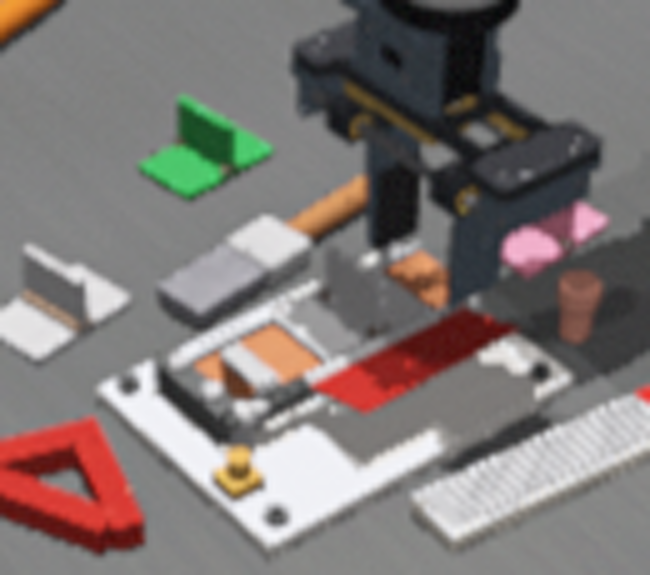

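View pics/top1.png

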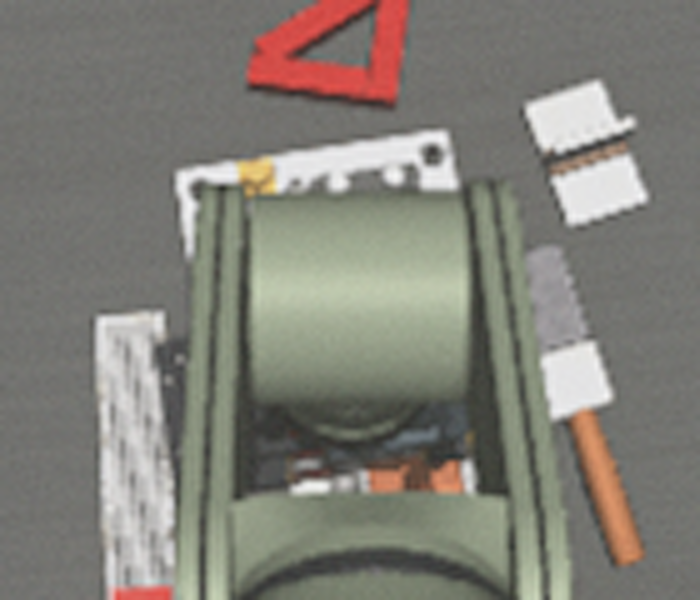

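The scene view shows the web finger ending at about (393,245) in the crop, robot-side of the grey web at (350,290). The bar finger ends at (475,300), above the near end of the bar. I'll check this against a projection.

```bash
python3 - <<'E'
from workcell import env
from h import *
import cv2
c=env.camera_params('scene')
J=np.array([556.1,-68.45]);a=.0544;M=np.array([[np.cos(a),-np.sin(a)],[np.sin(a),np.cos(a)]])
s=env.state();t=s['ee_pos'];print('tool in jig',M.T@(t[:2]-J), t[2])
im=cv2.imread('pics/scene1.png')
def dr(P,col):
    q=(proj(c,P)+[-.127,-.859]-[255,130]+.5)*5
    cv2.polylines(im,[np.int32(q)],True,col,1)
def jig(x0,x1,y0,y1,z): return np.array([[*(J+M@np.array(p)),z] for p in((x0,y0),(x1,y0),(x1,y1),(x0,y1))])
u=M.T@(t[:2]-J)
for sg in(1,-1):
    y=sorted((u[1]+sg*30,u[1]+sg*43.4)); dr(jig(u[0]-16,u[0]+16,*y,t[2]-17),(0,255,255))
dr(jig(-37.6,-31.6,-25,25,66),(255,255,0)); dr(jig(-74.6,5.4,-25,25,30),(0,255,0))
cv2.imwrite('pics/ov1.png',im)
E
```

```text
tool in jig [-58.8245637   36.99191608] 93.48977485109522
```

View pics/ov1.png

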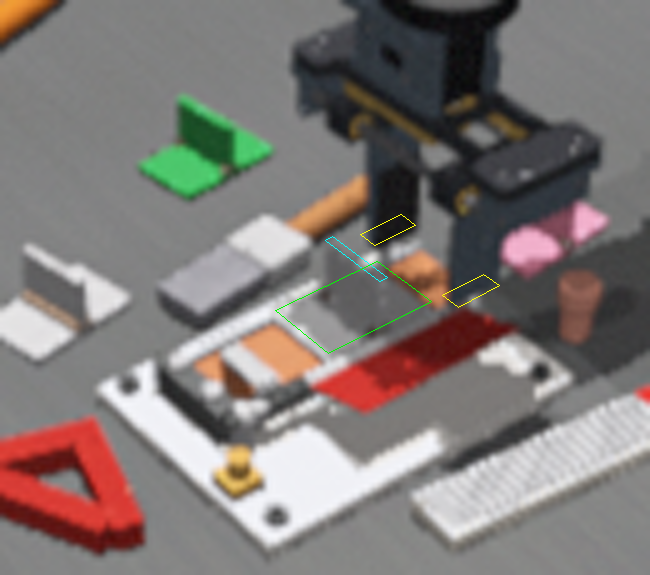

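jog_arm(
  deltas=[
    [[0.002, 0, 0.008, 0, 0.06], [0.002, 0, 0.016, 0, 0.06], [0.002, 0, 0.021, 0, 0.06], [0.002, 0, 0.025, 0, 0.06], [0.002, 0, 0.029, 0, 0.06], [0.002, 0, 0.033, 0, 0.06], [0.002, 0, 0.036, 0, 0.06], [0.002, 0, 0.039, 0, 0.06], [0.002, 0, 0.039, 0, 0.06], [0.002, 0, 0.039, 0, 0.06]],
  ],
)

```text
time_s: 3.97
ee_pos: [492.2, -34.4, 53.3]
ee_rot: [179.9, -0.0, -176.9]
force: [-1.9, 4.1, 8.4]
gripper_width: 60.1
```

```bash
python3 - <<'E'
from workcell import env
import cv2
f=env.grab_frame("scene"); g=f[130:245,255:385,::-1]
cv2.imwrite("pics/scene2.png",cv2.resize(g,None,fx=5,fy=5,interpolation=cv2.INTER_CUBIC))
s=env.state();print(s['ee_pos'],s['force'])
E
```

```text
[492.21556239 -34.36633566  53.39450299] [-3.55999544  3.87657432  8.67589623]
```

View pics/scene2.png

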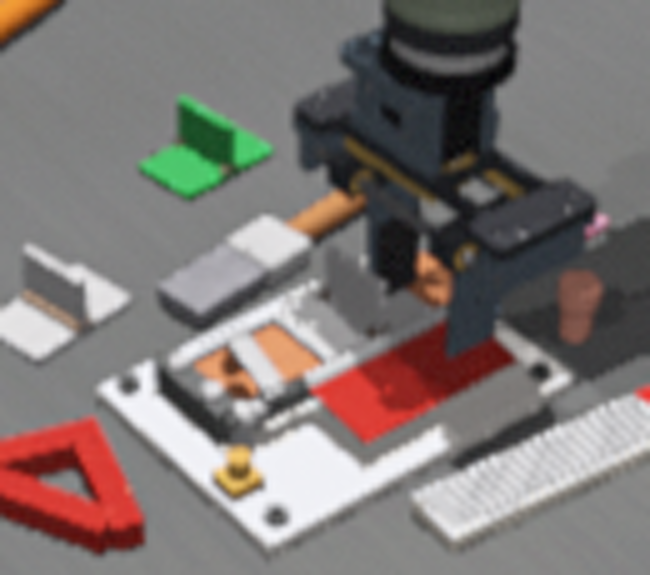

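The bar is down at 8.5 N and the shoe has lifted (235,350). The web finger is behind the web, so I'll push now.

jog_arm(
  deltas=[
    [[-0.003, 0, 0, 0, 0.06], [-0.006, 0, 0, 0, 0.06], [-0.009, 0, 0, 0, 0.06], [-0.012, 0, 0, 0, 0.06], [-0.015, 0, 0, 0, 0.06], [-0.018, 0, 0, 0, 0.06], [-0.021, 0, 0, 0, 0.06], [-0.024, 0, 0, 0, 0.06], [-0.027, 0, 0, 0, 0.06], [-0.03, 0, 0, 0, 0.06], [-0.033, 0, 0, 0, 0.06], [-0.036, 0, 0, 0, 0.06], [-0.039, 0, 0, 0, 0.06], [-0.042, 0, 0, 0, 0.06], [-0.045, 0, 0, 0, 0.06], [-0.048, 0, 0, 0, 0.06], [-0.051, 0, 0, 0, 0.06], [-0.054, 0, 0, 0, 0.06], [-0.054, 0, 0, 0, 0.06]],
  ],
)

```text
time_s: 5.6
ee_pos: [543.7, -32.1, 52.8]
ee_rot: [179.9, -0.3, -176.9]
force: [-6.1, 0.4, 8.7]
gripper_width: 59.9
```

```bash
python3 - <<'E'
from workcell import env
import cv2
f=env.grab_frame("scene"); g=f[130:245,255:385,::-1]
cv2.imwrite("pics/scene3.png",cv2.resize(g,None,fx=5,fy=5,interpolation=cv2.INTER_CUBIC))
s=env.state();print(s['ee_pos'],s['force'])
E
```

```text
[543.74220476 -32.01341893  52.86606106] [-6.75625335  0.09355844  8.41664319]
```

View pics/scene3.png

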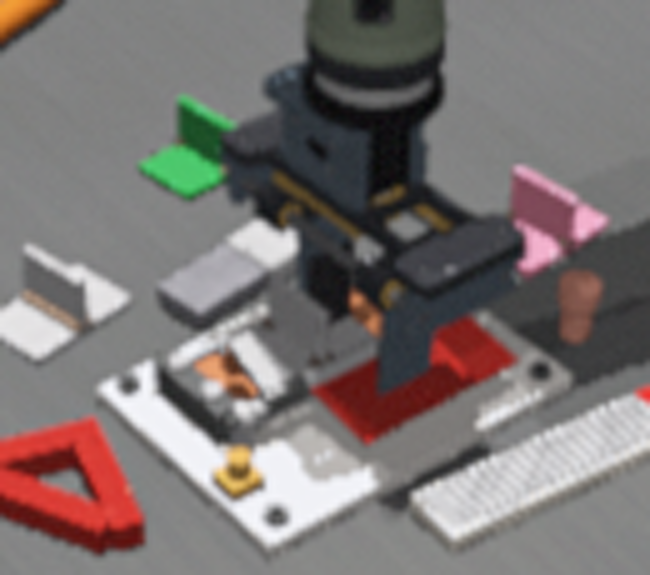

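The coupon is sliding and its front is passing under the raised shoe.

jog_arm(
  deltas=[
    [[-0.003, 0, 0, 0, 0.06], [-0.006, 0, 0, 0, 0.06], [-0.009, 0, 0, 0, 0.06], [-0.012, 0, 0, 0, 0.06], [-0.014, 0, 0, 0, 0.06], [-0.016, 0, 0, 0, 0.06], [-0.018, 0, 0, 0, 0.06], [-0.02, 0, 0, 0, 0.06], [-0.02, 0, 0, 0, 0.06]],
  ],
)

```text
time_s: 6.4
ee_pos: [563.5, -31.0, 52.9]
ee_rot: [179.9, -0.4, -176.9]
force: [-7.2, 0.8, 9.1]
gripper_width: 59.8
```

jog_arm(
  deltas=[
    [[-0.001, 0, 0, 0, 0.06], [-0.002, 0, 0, 0, 0.06], [-0.002, 0, 0, 0, 0.06]],
  ],
)

```text
time_s: 6.65
ee_pos: [565.0, -30.9, 52.8]
ee_rot: [179.9, -0.4, -176.9]
force: [-8.0, -0.5, 8.4]
gripper_width: 60.1
```

jog_arm(
  deltas=[
    [[-0.001, 0, 0, 0, 0.06], [-0.002, 0, 0, 0, 0.06], [-0.002, 0, 0, 0, 0.06]],
  ],
)

```text
time_s: 6.9
ee_pos: [567.0, -30.8, 52.8]
ee_rot: [179.9, -0.4, -176.9]
force: [-7.6, 0.2, 8.9]
gripper_width: 60.2
```

jog_arm(
  deltas=[
    [[-0.001, 0, 0, 0, 0.06], [-0.002, 0, 0, 0, 0.06], [-0.002, 0, 0, 0, 0.06]],
  ],
)

```text
time_s: 7.15
ee_pos: [569.0, -30.7, 52.8]
ee_rot: [179.9, -0.4, -176.9]
force: [-7.7, -0.2, 8.0]
gripper_width: 60.0
```

```bash
python3 - <<'E'
from workcell import env
import cv2
f=env.grab_frame("scene"); g=f[130:245,255:385,::-1]
cv2.imwrite("pics/scene4.png",cv2.resize(g,None,fx=5,fy=5,interpolation=cv2.INTER_CUBIC))
s=env.state();print(s['ee_pos'],s['force'])
E
```

```text
[569.03987114 -30.70864949  52.84450381] [-6.7119296   0.28365785  9.39698203]
```

View pics/scene4.png

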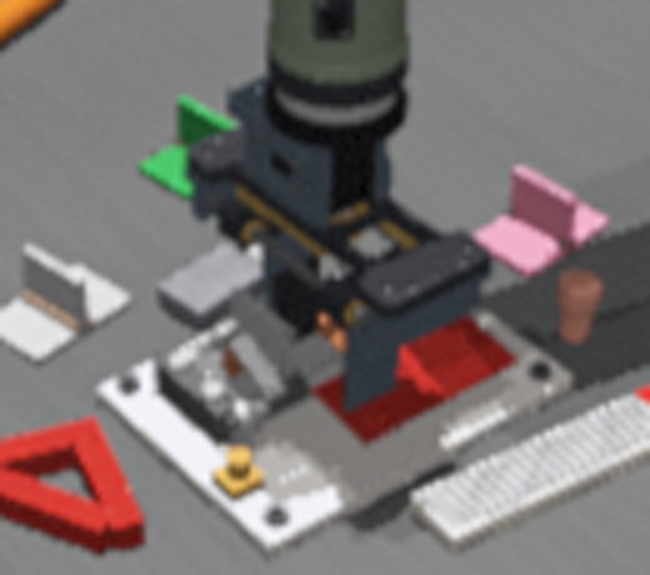

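jog_arm(
  deltas=[
    [[-0.001, 0, 0, 0, 0.06], [-0.002, 0, 0, 0, 0.06], [-0.002, 0, 0, 0, 0.06]],
  ],
)

```text
time_s: 7.45
ee_pos: [569.4, -30.7, 52.9]
ee_rot: [179.9, -0.6, -176.9]
force: [-11.4, -0.4, 13.1]
gripper_width: 59.9
```

jog_arm(
  deltas=[
    [[-0.001, 0, 0, 0, 0.06], [-0.002, 0, 0, 0, 0.06], [-0.002, 0, 0, 0, 0.06]],
  ],
)

```text
time_s: 7.7
ee_pos: [569.5, -30.6, 52.9]
ee_rot: [179.9, -0.9, -176.9]
force: [-15.0, -0.1, 16.7]
gripper_width: 59.8
```

```bash
python3 - <<'E'
from workcell import env
from h import *
import cv2
f=env.grab_frame("scene"); g=f[175:230,270:340,::-1]
cv2.imwrite("pics/scene5.png",cv2.resize(g,None,fx=10,fy=10,interpolation=cv2.INTER_CUBIC))
c=env.camera_params('scene')
J=np.array([556.1,-68.45]);a=.0544;M=np.array([[np.cos(a),-np.sin(a)],[np.sin(a),np.cos(a)]])
im=cv2.imread('pics/scene5.png')
def jig(P): return np.array([[*(J+M@np.array(p[:2])),p[2]] for p in P])
def dr(P,col):
    q=(proj(c,jig(P))+[.127,.859]-[270,175]+.5)*10
    cv2.polylines(im,[np.int32(q)],True,col,1)
dr([(32,-25,66),(38,-25,66),(38,25,66),(32,25,66)],(255,255,0))
dr([(-5,-25,30),(75,-25,30),(75,25,30),(-5,25,30)],(0,255,0))
cv2.imwrite('pics/ov5.png',im)
E
```

```text
(no output)
```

View pics/ov5.png

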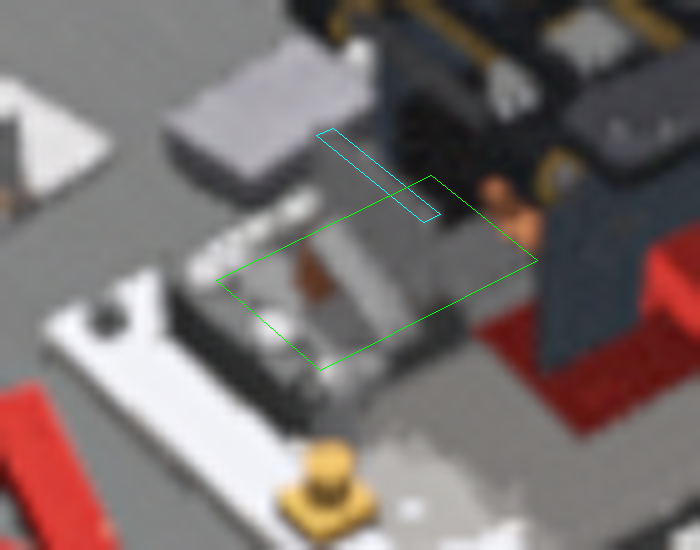

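View pics/scene5.png

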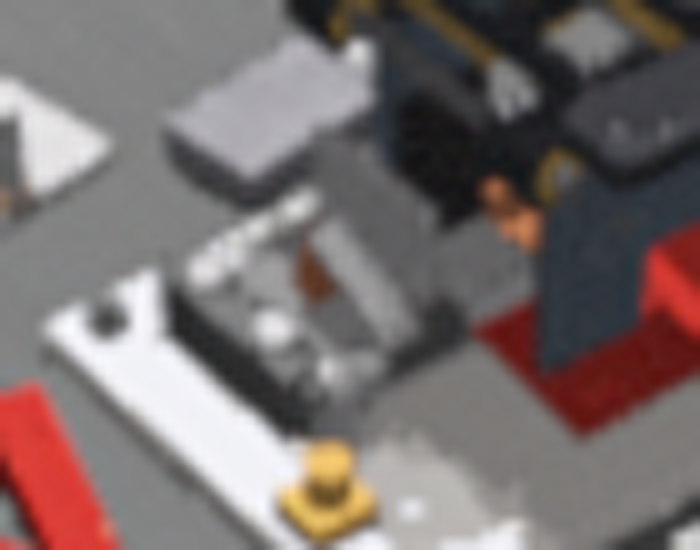

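The coupon overlays its home outline with no copper showing ahead of it. Travel has stopped and the push force rose from 7 N to 15 N. I'll back the finger off the web with the bar still held down.

jog_arm(
  deltas=[
    [[0.002, 0, 0, 0, 0.06], [0.004, 0, 0, 0, 0.06], [0.006, 0, 0, 0, 0.06], [0.008, 0, 0, 0, 0.06], [0.01, 0, 0, 0, 0.06], [0.01, 0, 0, 0, 0.06], [0.01, 0, 0, 0, 0.06]],
  ],
)

```text
time_s: 8.33
ee_pos: [568.8, -30.7, 54.6]
ee_rot: [180.0, 0.4, -177.0]
force: [0.9, 2.1, 8.0]
gripper_width: 59.9
```

```bash
python3 - <<'E'
from workcell import env
import cv2
f=env.grab_frame("scene"); g=f[175:230,270:340,::-1]
cv2.imwrite("pics/scene6.png",cv2.resize(g,None,fx=10,fy=10,interpolation=cv2.INTER_CUBIC))
s=env.state();print(s['ee_pos'],s['force'])
E
```

```text
[568.80737861 -30.69931843  54.5882721 ] [1.88532584 1.57472123 8.34209314]
```

View pics/scene6.png

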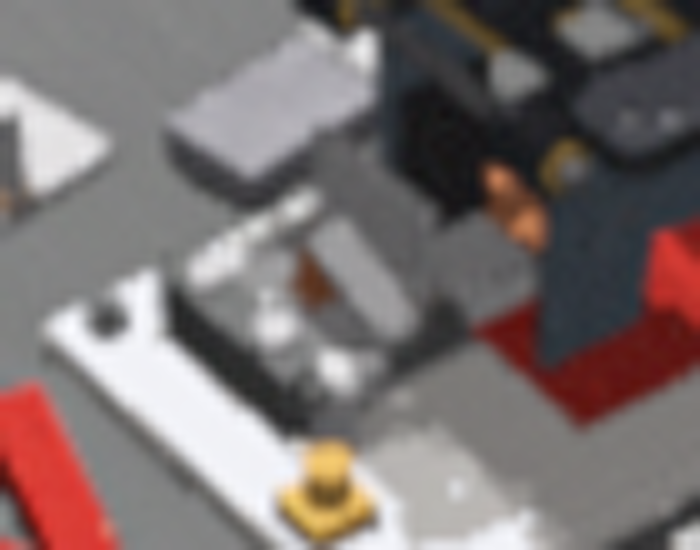

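jog_arm(
  deltas=[
    [[0.0, 0, 0, 0, 0.06], [0, 0, 0, 0, 0.06], [0, 0, 0, 0, 0.06], [0, 0, 0, 0, 0.06]],
  ],
)

```text
time_s: 8.72
ee_pos: [568.8, -30.7, 54.5]
ee_rot: [180.0, 0.4, -177.0]
force: [1.7, 1.7, 9.0]
gripper_width: 59.6
```

jog_arm(
  deltas=[
    [[0.002, 0, 0, 0, 0.06], [0.004, 0, 0, 0, 0.06], [0.005, 0, 0, 0, 0.06], [0.005, 0, 0, 0, 0.06], [0.005, 0, 0, 0, 0.06]],
  ],
)

```text
time_s: 9.13
ee_pos: [565.9, -31.3, 55.2]
ee_rot: [-180.0, 0.6, -177.0]
force: [5.5, 1.8, 8.0]
gripper_width: 59.9
```

```bash
python3 - <<'E'
from workcell import env
import cv2
f=env.grab_frame("scene"); g=f[160:230,270:350,::-1]
cv2.imwrite("pics/scene7.png",cv2.resize(g,None,fx=8,fy=8,interpolation=cv2.INTER_CUBIC))
s=env.state();print(s['ee_pos'],s['ee_rot'],s['force'])
E
```

```text
[565.95843494 -31.26056175  55.20890718] [-179.99856835    0.64110111 -176.97970151] [4.32419602 1.95284367 8.0291377 ]
```

View pics/scene7.png

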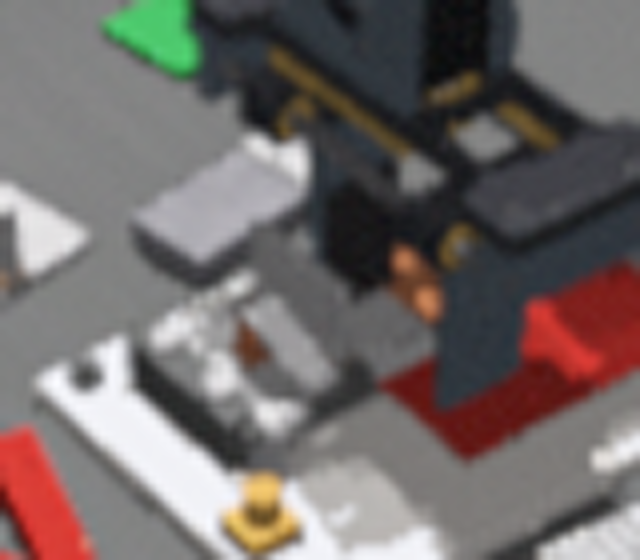

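The finger is clear of the web (4 N is bar friction only) and the coupon hasn't moved. I'll raise straight up.

jog_arm(
  deltas=[
    [[0, 0, -0.002, 0, 0.06], [0, 0, -0.004, 0, 0.06], [0, 0, -0.006, 0, 0.06], [0, 0, -0.008, 0, 0.06], [0, 0, -0.01, 0, 0.06], [0, 0, -0.013, 0, 0.06], [0, 0, -0.016, 0, 0.06], [0, 0, -0.02, 0, 0.06], [0, 0, -0.028, 0, 0.06], [0, 0, -0.04, 0, 0.06], [0, 0, -0.06, 0, 0.06], [0, 0, -0.085, 0, 0.06], [0, 0, -0.115, 0, 0.06], [0, 0, -0.15, 0, 0.06], [0, 0, -0.17, 0, 0.06], [0, 0, -0.18, 0, 0.06], [0, 0, -0.18, 0, 0.06]],
  ],
)

```text
time_s: 10.6
ee_pos: [562.2, -31.6, 235.7]
ee_rot: [-180.0, 0.3, -176.9]
force: [0.2, -0.8, 0.3]
gripper_width: 60.2
```

jog_arm(
  deltas=[
    [[0.03, 0, 0, 0, 0.06], [0.065, 0, 0, 0, 0.06], [0.1, 0, 0, 0, 0.06], [0.13, 0, 0, 0, 0.06], [0.15, 0, 0, 0, 0.06], [0.16, 0, 0, 0, 0.06], [0.16, 0, 0, 0, 0.06], [0.16, 0, 0, 0, 0.06]],
  ],
)

```text
time_s: 11.27
ee_pos: [401.9, -40.2, 232.5]
ee_rot: [180.0, 0.0, -176.9]
force: [1.0, 0.2, 0.6]
gripper_width: 60.0
```

```bash
python3 - <<'E'
from workcell import env
from h import *
import cv2
J=np.array([556.1,-68.45]);a=.0544;M=np.array([[np.cos(a),-np.sin(a)],[np.sin(a),np.cos(a)]])
def jig(P): return np.array([[*(J+M@np.array(p[:2])),p[2]] for p in P])
for n,b,k,o in(("scene",(170,245,265,375),7,[.127,.859]),("top",(170,266,280,400),6,[.265,.05])):
    f=env.grab_frame(n); cv2.imwrite(f"pics/{n}8full.png",f[:,:,::-1]); g=f[b[0]:b[1],b[2]:b[3],::-1]
    im=cv2.resize(g,None,fx=k,fy=k,interpolation=cv2.INTER_CUBIC);cv2.imwrite(f"pics/{n}8.png",im)
    for P in([(32,-25,66),(38,-25,66),(38,25,66),(32,25,66)],[(-5,-25,30),(75,-25,30),(75,25,30),(-5,25,30)]):
        q=(proj(env.camera_params(n),jig(P))+o-[b[2],b[0]]+.5)*k
        cv2.polylines(im,[np.int32(q)],True,(0,255,0),1)
    cv2.imwrite(f"pics/{n}8ov.png",im)
s=env.state();print(s['time_s'],s['ee_pos'],s['force'])
E
```

```text
11.3667 [402.76230851 -40.16680187 232.6809448 ] [ 0.09504757 -0.57986347  0.27573282]
```

View pics/scene8.png

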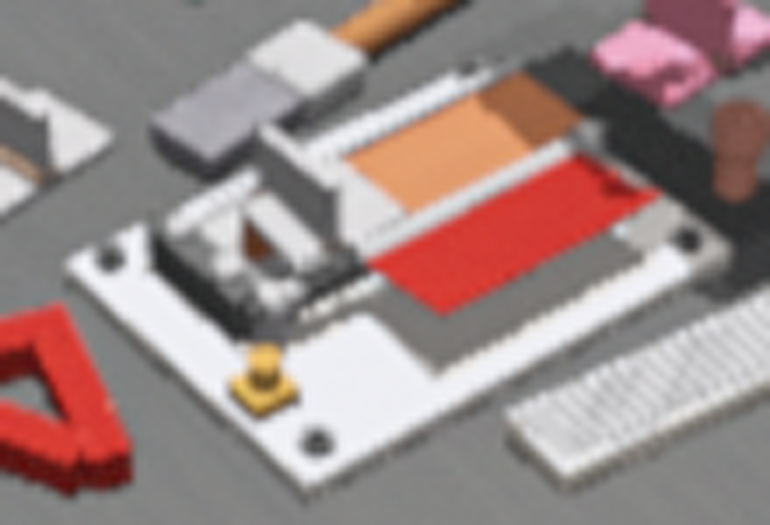

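View pics/scene8ov.png

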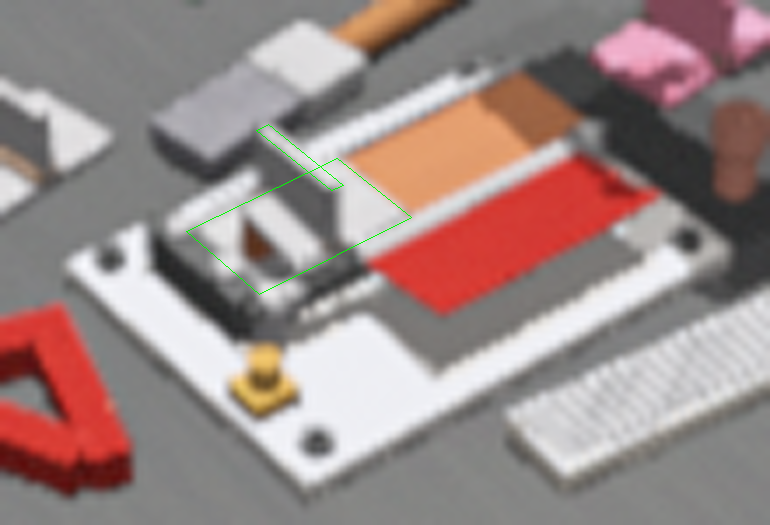

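View pics/top8ov.png

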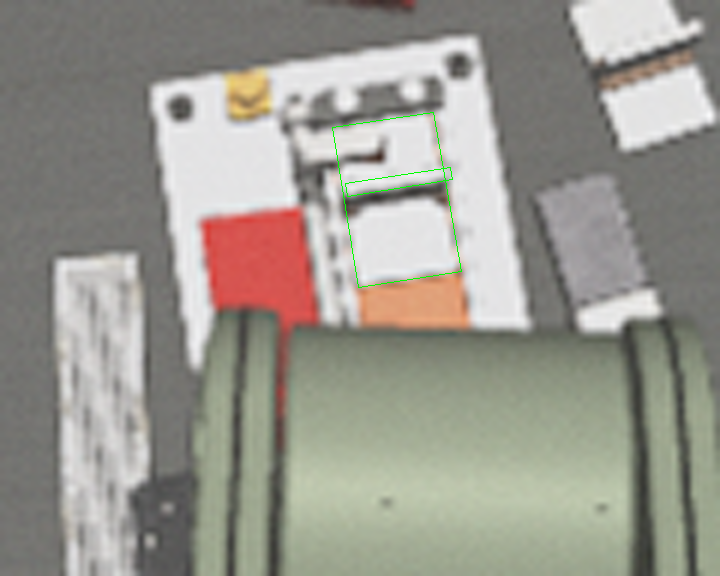

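The coupon matches the home outline in both views, flush against the stop, with the shoe closed on its flange. The bar is free and nothing else has moved. I'm handing in.

```bash
python3 -c "
from workcell import env
print(env.job_done())"
```

```text
the job is handed in; nothing more can be done
None
```

I pushed the coupon about 70 mm along the channel until it was home against the end stop, then let the shoe close on it. The job was handed in at about 11.4 s.

- **Push:** One fingertip held the red bar down at about 8–9 N, rising to about 17 N of vertical force during the last push. The other pushed the web. Travel stopped within about 1 mm of where I had worked out home to be, and the push force rose from about 7 N to 15 N.
- **Release:** I backed the finger off the web with the bar still down, then raised straight up so the shoe closed.
- **Last checks:** In both camera views the coupon overlays its computed home outline, to about 1–2 mm at this picture resolution. No copper shows between the flange and the stop. The shoe sits on the flange with the bar free, the items next to the jig look unmoved, and the wrist force is near zero.
- **One odd reading:** When I first backed off, the fingertip stuck on the bar and barely moved. Another 5 mm freed it, and the coupon did not shift.

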